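Hang the portafilter in the grinder and click its start switch

ROBOT

A 7-joint arm with a two-finger parallel gripper is mounted at the origin on a cart in front of the work surface, level with it; the furniture and walls round the work are solid. World frame = base frame: x ahead of the robot, y to its left, z up, the work surface at z = 0. Lengths are in m, angles in rad, forces in N, time in s.
With the tool pointing down it reaches from about 0.425 to 0.925 m from the base axis. Payload 6.8 kg.
Tool frame: the origin (TCP) lies on the centre line of the jaws, within the pads' length; the fingertips stand ahead of it and the grasp point (between the pads) lies 11 mm behind it (r.tcp_to_tips is the z of the fingertips in the tool frame, in m); z points along the fingers, y is the line along which they close (so a half turn about z gives the same grasp; the last joint's range is limited). The gripper opens to 85 mm and grips with 20 to 120 N. Pads are 22 mm wide; open, the fingers measure 114 mm over their backs; the gripper's body (76 mm by 85 mm) begins 54 mm behind the grasp point. The pads swing forward as they close: fully open they stand 13 mm farther back than shut.
Start: joints at [1.058, 0.477, 0.022, 1.555, -0.011, 1.109, -0.083], TCP at [0.266, -0.62, 0.239] pointing down, gripper open.
Joint ranges: [-2.96, 2.96], [-0.34, 2.1], [-1.41, 1.46], [0.24, 2.44], [-1.37, 4.51], [0.17, 1.92], [-2.96, 2.96]. Speed limits (rad/s): [2.39, 2.39, 3.14, 3.14, 3.14, 3.14, 3.14].

INTERFACE

Orientations are given as a rotation vector (axis times angle).
In Python, from bench import r, optics gives the robot as it stands.
- The arm moves only by the shell command python3 -m creep 'ROWS' [FORCE]. ROWS is a JSON object whose one key "rows" holds a list of rows, each a list of 7 numbers: the shift along the tool's x, y, z in units of 25 mm (1.0 is 25 mm), then the turn, a rotation vector about the tool's x, y, z in units of 8 degrees (1.0 is 8 degrees), then the finger opening in mm, from 0 to 85.4. A call has 1 to 10 rows; each row is the pose to reach, as a shift and turn from the pose commanded when the call began, along the tool's axes at that moment; what a row does not reach only later rows make up. A row lasts 1/8 s, in which the tool goes at most 62.5 mm and 10.7 degrees, less where a joint would pass 70% of its speed; a pose out of reach is approached as far as the arm can. A call with a gripper value outside its range is refused whole. The fingers move at their own pace and stop on an object; FORCE is the grip in N (left out, the last holds). Time passes only in rows, so rows that repeat a pose let the fingers close. It gives the time, the measured TCP pose, the force, the opening and the grip force at its end, in the units of the state.
- r.get_obs(): the state, without advancing time (a new reading comes with each control period).
- optics.grab_frame(name): name is "scene" or "top" or "wrist"; returns a dict with "color" (480x640x3 uint8, blue, green, red), "K" (3x3 intrinsics, pixels), "dist_coeffs" ([k1, k2, p1, p2, k3] as OpenCV has them; the pictures are not rectified), "R" (3x3) and "t" (3): a world point X has camera coordinates R X + t. Camera axes: x right, y down, z forward; pixel columns grow to the right and rows downward; lengths in m; the calibration is good to about 2 mm. A picture is of the moment at which its call begins. There is no depth.
- r.hand_in(): hands the job in; it is judged then, once.
The state is a dict: "clock": time; "joints": joint angles; "qvel": joint speeds; "tau": joint torques, N m; "tcp_pos": TCP position; "orientation": TCP orientation; "contact_force": force on the tool from outside, world axes, zero at the start; "moment": the same for the moment, N m; "grip_width": finger opening in m; "gripper_force": force on a finger pad.
Only numpy, scipy, OpenCV 4.12 (cv2) and the standard library are available. Lean on these libraries where they do the work, as an engineer would, in place of code of your own. Each camera call takes 0.05 s, during which the arm holds its last target. There are 200 camera calls.

TASK

Start the coffee grinder on a measured dose: lift the portafilter by its handle off its storage rack, up and over the upturned tips of the rack's rails, and hang it on the rails of the grinder's fork, behind their tips, with its handle to the front. Slide it in along the fork so that its collar presses the roller lever of the start switch just until the switch clicks, without driving the lever on towards the end of its travel, which would damage the switch. Then ease it back so that the lever springs out again, leave the portafilter hanging level in the fork, and leave everything else where it stands.

Things in the scene. Friction and masses are not known exactly. Their poses are not given: they have to be found in the camera images.
- portafilter: loose espresso portafilter, 0.36 kg. Origin on the axis of its steel cup (60 mm across, 30 mm deep), at the underside of the collar (82 mm across, 8 mm thick) and of its 44 mm long side lugs (92 mm over both, along y), which rest on the rails. Twin spouts reach 59 mm below, the rim 11 mm above. z up; wooden handle along -x. Mass centre about 8 mm from the cup's axis, towards the handle
- grip (a point): where to grasp the portafilter from above: on the handle's axis, at (-0.090, 0, -0.010) in the portafilter's frame, axes as its own. The handle runs along x, from 61 to 168 mm in front of the cup's axis, 26 mm wide (y; the fingers close across it), 22 to 27 mm high
- rack: fixed storage rack, origin on the worktop under its seat, front -x, z up: wooden base 135 x 105 mm, dark steel back plate 134 mm high, and two steel rails, 8 mm thick and 70 mm apart (inner sides), that run to the front, where they turn up as end stops. Nothing above it
- rack_seat (a point): middle of the rack's rails at the height of their top, 105 mm above the worktop, axes as the rack's: the hanging portafilter's origin starts within 6 mm of it. The end stops are 31 to 41 mm in front of it and rise 10 mm above the rails
- grinder: fixed coffee grinder, 380 mm high, origin on the worktop under its fork's seat, front -x, z up: aluminium body 116 mm wide that begins 93 mm behind the seat, hopper on top, and in front a fork of two steel rails, 8 mm thick and 70 mm apart (inner sides), turned up at the front ends. Head and outlet overhang the fork from 9 mm in front of the seat backwards, so come in from the front
- fork_seat (a point): centre of the fork at the height of the rails' top, 135 mm above the worktop; axes as the grinder's, +x inwards. A portafilter with its origin here just touches (to 1 mm) the free roller of the switch. End stops 31 to 41 mm in front, 10 mm above the rails: a hanging portafilter can slide from about 7 mm in front of this point inwards. The outlet is 55 mm above it
- trigger (a joint): lever of the start switch at the back of the fork: upright, hinged at its lower end, roller on top. 0 = free (sprung out), grows as the roller is pushed inwards (+x), 0.01 rad = 0.51 mm at the roller. Clicks at 0.12 (6 mm, about 5 N at the roller). From 0.28 (14 mm, about 9.5 N) it is overtravelled and damaged; ends at 0.36. Spring: 1.5 N at 0, then 0.58 N more per mm
- trigger_roller (a point): axis (along y) of the grey roller on the switch lever, 16 mm across, 10 mm wide, which the back of the portafilter's collar pushes; on the fork's centre plane, 4 mm above the rails' top, 49 mm behind the fork seat when free
- tamper: loose coffee tamper, 58 mm across, 90 mm high, wooden handle; bystander, origin under its centre
- mug_b: loose white mug, 98 mm high; bystander
- clip_box: loose clear food box with blue lid, 106 x 138 x 60 mm; bystander
- spice_a: loose spice jar with yellow lid, 96 mm high, behind the rack; bystander
- spice_b: loose spice jar with dark lid, 96 mm high, behind the rack; bystander
- salt_shaker: loose salt shaker, 90 mm high, behind the rack; bystander
- lemon: loose lemon, 78 mm long; bystander

How it is judged:
By the outcome, as a careful person would: the job done as asked, in the order asked, and still so for the second after the job is handed in, with the robot touching nothing.
It also fails if it takes over 50 s, if anything falls off the work surface, if the arm or the gripper's body presses on something with over 40 N, if the wrist force passes 120 N, or if a joint passes its speed limit or range.

## Working session

There is one attempt and no reset: what is moved stays moved. The work goes in short steps, Python scripts to look and compute and a shell command to move; the robot and the scene stay as the last step left them, time stands still between calls to the robot, and variables do not carry over. Pictures are saved under pics/ and viewed, at most 10 in all, crops included, and the job is handed in when it is done.

```bash
ls; mkdir -p pics; python3 - <<'E'
from bench import r, optics
import cv2,pickle
o=r.get_obs(); print({k:o[k] for k in ("clock","tcp_pos","orientation","grip_width")}, r.tcp_to_tips)
d={}
for n in ("scene","top"):
    f=optics.grab_frame(n); d[n]=f; cv2.imwrite(f"pics/{n}0.png",f["color"]); print(n,f["K"],f["dist_coeffs"],f["R"],f["t"])
pickle.dump(d,open("f0.pkl","wb"))
E
```

```text
pics
{'clock': 0.0, 'tcp_pos': array([ 0.26558625, -0.61992612,  0.2383166 ]), 'orientation': array([-3.07575188e+00, -6.31173688e-01,  7.53011420e-04]), 'grip_width': 0.08532268921420857} 0.008
scene [[474.92586929   0.         311.42832915]
 [  0.         474.92586929 242.84187653]
 [  0.           0.           1.        ]] [0.02395879 0.         0.         0.         0.        ] [[ 0.43931349 -0.89825903 -0.01159211]
 [-0.40721098 -0.18762027 -0.89385561]
 [ 0.80073896  0.39740326 -0.44820505]] [-0.26398602  0.30983933  0.73032238]
top [[485.90217513   0.         325.32051956]
 [  0.         485.90217513 241.20489108]
 [  0.           0.           1.        ]] [-0.00488729  0.          0.          0.          0.        ] [[-0.0201715  -0.99974063  0.01057276]
 [-0.99298675  0.01880084 -0.11672125]
 [ 0.1164922  -0.01285305 -0.99310844]] [-0.02716391  0.58797362  1.20181708]
```

View pics/scene0.png

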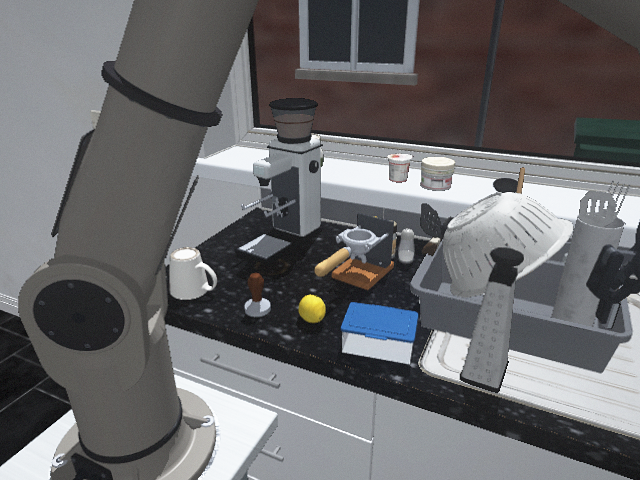

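View pics/top0.png

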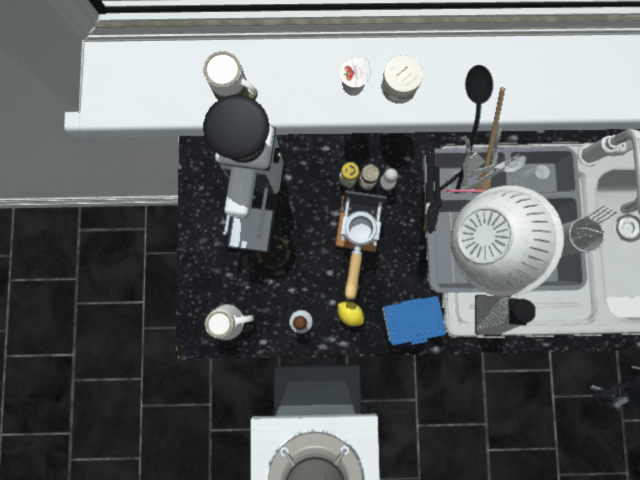

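The scene view shows the portafilter on the rack (cup ~(360,238), handle end ~(318,270)) and the grinder with its fork at ~(268,207). In the top view the cup is at (361,229), the handle end at (351,297) and the grinder head at (240,190). I'll enlarge these.

```bash
python3 - <<'E'
import cv2,pickle,numpy as np
d=pickle.load(open("f0.pkl","rb"))
T,S=d["top"]["color"],d["scene"]["color"]
c=lambda I,x,y,w,h,k:cv2.resize(I[y:y+h,x:x+w],None,fx=k,fy=k,interpolation=cv2.INTER_CUBIC)
cv2.imwrite("pics/tc.png",np.hstack([c(T,200,140,80,120,5),c(T,320,185,80,120,5)]))
cv2.imwrite("pics/sc.png",np.hstack([c(S,230,150,80,120,5),c(S,315,190,80,120,5)]))
E
```

```text
(no output)
```

View pics/tc.png

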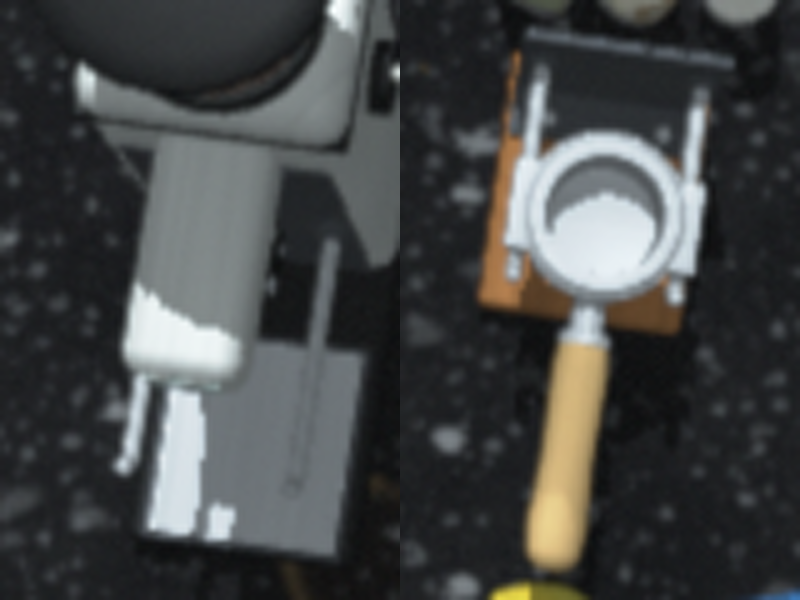

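View pics/sc.png

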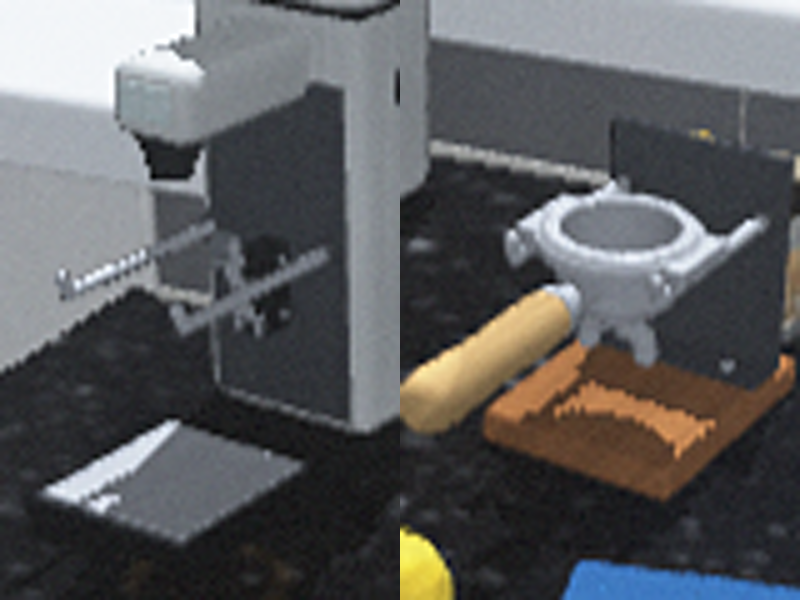

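The left crops show the fork's tips at top (225,233.4) and (258.4,237.6), and at scene (242.6,204.4) and (266,212.4). The rack's tips are at top (342.6,239.5) and (375,243.5). The portafilter rim centre is at about (361.4,228).

```bash
cat > h.py <<'E'
import cv2,numpy as np
def ray(f,px):
    u=cv2.undistortPoints(np.array([[px]],float),f["K"],f["dist_coeffs"])[0,0]
    return -f["R"].T@f["t"], f["R"].T@np.array([u[0],u[1],1])
def onz(f,px,z):
    c,d=ray(f,px); return c+d*(z-c[2])/d[2]
def tri(f,p,g,q):
    c,d=ray(f,p);e,k=ray(g,q)
    s=np.linalg.lstsq(np.c_[d,-k],e-c,rcond=None)[0]
    a,b=c+d*s[0],e+k*s[1]; return (a+b)/2,np.linalg.norm(a-b)
def proj(f,X):
    return cv2.projectPoints(np.array([X],float),cv2.Rodrigues(f["R"])[0],f["t"],f["K"],f["dist_coeffs"])[0].ravel()
E
python3 - <<'E'
import pickle
from h import *
np.set_printoptions(precision=4,suppress=True)
d=pickle.load(open("f0.pkl","rb"));T,S=d["top"],d["scene"]
def frame(L,R,n):
    v=L-R; yaw=np.arctan2(-v[0],v[1]); fx=np.array([np.cos(yaw),np.sin(yaw),0]); m=(L+R)/2
    print(n,"sep",np.linalg.norm(v),"yaw",np.degrees(yaw),"mid",m,"seat",m+0.036*fx); 
frame(onz(T,(225,233.0),.145),onz(T,(258.4,237.4),.145),"fork top")
frame(onz(S,(242.8,204.8),.145),onz(S,(266,212.6),.145),"fork scene")
print(tri(T,(225,233),S,(242.8,204.8)),tri(T,(258.4,237.4),S,(266,212.6)))
print("rail R yaw",onz(T,(266.4,188),.135)-onz(T,(259,235),.135))
frame(onz(T,(342.8,239.3),.115),onz(T,(375.2,243.3),.115),"rack top")
# handle by colour
for n,f in d.items():
    hsv=cv2.cvtColor(f["color"],cv2.COLOR_BGR2HSV)
    m=cv2.inRange(hsv,(10,60,120),(24,190,255))
    if n=="top": m[:250]=0;m[303:]=0;m[:,:340]=0;m[:,370:]=0
    else: m[:240]=0;m[285:]=0;m[:,:310]=0;m[:,355:]=0
    k,l,st,ce=cv2.connectedComponentsWithStats(m); i=1+st[1:,4].argmax()
    p=np.argwhere(l==i)[:,::-1].astype(float)
    vx,vy,x0,y0=cv2.fitLine(p.astype(np.float32),cv2.DIST_L2,0,0.01,0.01).ravel()
    e=((p-[x0,y0])@[vx,vy]); a=np.array([x0,y0])+np.array([vx,vy])*e.min(); b=np.array([x0,y0])+np.array([vx,vy])*e.max()
    print(n,st[i],a,b, onz(f,a,.097),onz(f,b,.097)); 
rim=onz(T,(361.4,228),.116);print("rim",rim, onz(S,(315+(625-400)/5,190+225/5),.116))
E
```

```text
fork top sep 0.07808287210519702 yaw -8.637465866352644 mid [0.592  0.1561 0.145 ] seat [0.6276 0.1507 0.145 ]
fork scene sep 0.08283115901497044 yaw -13.456656483305647 mid [0.5844 0.1501 0.145 ] seat [0.6194 0.1417 0.145 ]
(array([0.5986, 0.1945, 0.1426]), np.float64(0.0014844014006863875)) (array([0.5871, 0.118 , 0.1388]), np.float64(0.0006252216243130388))
rail R yaw [ 0.1117 -0.0179  0.    ]
rack top sep 0.07766943029526756 yaw -8.172776325217969 mid [ 0.5762 -0.1177  0.115 ] seat [ 0.6118 -0.1229  0.115 ]
scene [315 248  34  28 389] [315.0218 272.0323] [347.2033 250.3011] [ 0.4379 -0.0894  0.097 ] [ 0.5582 -0.1134  0.097 ]
top [345 254  16  45 453] [349.3444 297.8961] [356.3401 253.737 ] [ 0.4429 -0.0924  0.097 ] [ 0.5482 -0.112   0.097 ]
rim [ 0.6079 -0.1243  0.116 ] [ 0.6089 -0.1246  0.116 ]
```

```bash
cat >> h.py <<'E'
from scipy.spatial.transform import Rotation as Ro
def down(yaw): # tool down, tool x at yaw (deg)
    return Ro.from_euler('z',yaw,degrees=True)*Ro.from_euler('x',180,degrees=True)
def go(o,p,yaw):
    R0=Ro.from_rotvec(o["orientation"])
    s=R0.inv().apply(np.array(p)-o["tcp_pos"])/0.025
    w=np.degrees((R0.inv()*down(yaw)).as_rotvec())/8
    return np.round(np.r_[s,w],3)
E
python3 - <<'E'
import pickle
from h import *
from bench import r
d=pickle.load(open("f0.pkl","rb"));T,S=d["top"],d["scene"]
print("grater",tri(T,(520,310),S,(507,257)))
o=r.get_obs(); 
print(go(o,o["tcp_pos"]+[0,0,.18],23.2)); print(go(o,[.52,-.107,.42],-10.8)); print(go(o,[.52,-.107,.2],-10.8))
E
```

```text
grater (array([ 0.41051599, -0.44870408,  0.22728287]), np.float64(0.005060413507532373))
[-1.0e-03 -1.2e-02 -7.2e+00 -1.2e-02  1.0e-03 -1.0e-03]
[ 1.7433e+01 -1.4866e+01 -7.2410e+00 -1.1000e-02  4.0000e-03  4.2490e+00]
[ 1.7434e+01 -1.4852e+01  1.5590e+00 -1.1000e-02  4.0000e-03  4.2490e+00]
```

```bash
python3 -m creep '{"rows":[[0,0,-2.4,0,0,0,85],[0.9,-0.8,-4.4,0,0,0.3,85],[2.6,-2.2,-5.2,0,0,0.8,85],[4.4,-3.8,-5.5,0,0,1.3,85],[6.2,-5.3,-5.5,0,0,1.9,85],[8.0,-6.9,-5.5,0,0,2.5,85],[9.9,-8.5,-5.5,0,0,3.1,85],[11.8,-10.1,-5,0,0,3.7,85],[13.6,-11.6,-4.2,0,0,4.25,85],[15.4,-13.1,-3,0,0,4.25,85]]}' && python3 - <<'E'
from h import *
from bench import r
o=r.get_obs();print(go(o,[.52,-.107,.2],-10.8))
E
```

```text
clock: 1.35
tcp_pos: [0.4902, -0.1687, 0.3158]
orientation: [3.127, -0.297, 0.003]
contact_force: [0.5, 0.1, -0.4]
grip_width: 0.0852
gripper_force: 0.0
[ 6.980e-01 -2.648e+00  4.633e+00  1.000e-03 -1.200e-02 -4.000e-03]
```

```bash
python3 -m creep '{"rows":[[0.6,-1.9,1.5,0,0,0,85],[0.7,-2.65,3.6,0,0,0,85],[0.7,-2.65,4.6,0,0,0,85],[0.7,-2.65,4.6,0,0,0,85]]}' && python3 - <<'E'
from h import *
from bench import r,optics
import pickle
f=optics.grab_frame("wrist");pickle.dump(f,open("w1.pkl","wb"));cv2.imwrite("pics/w1.png",f["color"])
o=r.get_obs();print(o["tcp_pos"],go(o,[.52,-.107,.084],-10.8))
print(proj(f,[.52,-.107,.095]),proj(f,[.608,-.124,.116]))
E
```

```text
clock: 1.85
tcp_pos: [0.5173, -0.1085, 0.1988]
orientation: [-3.127, 0.295, 0.008]
contact_force: [1.0, -0.4, 0.7]
grip_width: 0.0852
gripper_force: 0.0
[ 0.51848229 -0.10891982  0.20054808] [ 5.300e-02 -8.700e-02  4.662e+00  1.000e-03  1.300e-02 -2.000e-03]
[316.1556096  244.47214988] [316.06199283  82.25970073]
```

View pics/w1.png

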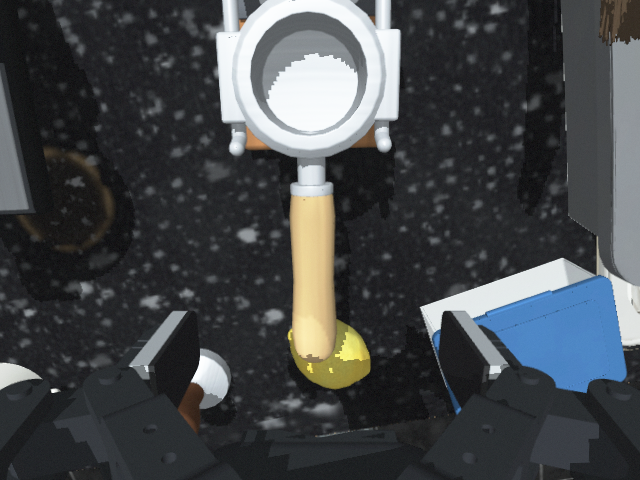

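The wrist view shows the rim centred at ~(309.5,77), the handle running straight down from (312,190) to (313,355), and the rack tips at (237,145) and (384,145). The lemon is below the handle's end at (332,355).

```bash
python3 - <<'E'
from h import *
from bench import r
import pickle
np.set_printoptions(precision=4,suppress=True)
f=pickle.load(open("w1.pkl","rb"))
hsv=cv2.cvtColor(f["color"],cv2.COLOR_BGR2HSV)
m=cv2.inRange(hsv,(8,50,120),(24,190,255)); m[:196]=0; m[318:]=0; m[:,:285]=0; m[:,345:]=0
rows=[200,225,250,275,300,315]
print([(y,np.flatnonzero(m[y])[[0,-1]]) for y in rows])
ys=np.arange(200,316); c=[np.flatnonzero(m[y])[[0,-1]].mean() for y in ys]
a,b=np.polyfit(ys,c,1)
A,B=onz(f,(a*200+b,200),.095),onz(f,(a*315+b,315),.095)
v=A-B;print("handle yaw",np.degrees(np.arctan2(v[1],v[0])),A,B)
rim=onz(f,(309.5,77.5),.113);print("rim",rim, "yaw2",np.degrees(np.arctan2(*(rim-B)[[1,0]])))
L,R=onz(f,(237,136),.115),onz(f,(384,136),.115);w=L-R;print("rack",L,R,np.linalg.norm(w),np.degrees(np.arctan2(-w[0],w[1])))
print("collar front",onz(f,(312,157),.113),"handle front",onz(f,(312,195),.105))
E
```

```text
[(200, array([291, 332])), (225, array([290, 333])), (250, array([292, 333])), (275, array([293, 332])), (300, array([293, 333])), (315, array([292, 334]))]
handle yaw -10.062014717878837 [ 0.5471 -0.1093  0.095 ] [ 0.4746 -0.0965  0.095 ]
rim [ 0.6111 -0.1212  0.113 ] yaw2 -10.27451743695263
rack [ 0.5902 -0.0791  0.115 ] [ 0.576  -0.1535  0.115 ] 0.07568261638318852 -10.815263770153345
collar front [ 0.5724 -0.115   0.113 ] handle front [ 0.5514 -0.1107  0.105 ]
```

```bash
python3 -m creep '{"rows":[[0.07,-0.15,1.8,0,0,-0.06,70],[0.07,-0.15,3.6,0,0,-0.06,60],[0.07,-0.15,4.6,0,0,-0.06,60],[0.07,-0.15,4.65,0,0,-0.06,50],[0.07,-0.15,4.65,0,0,-0.06,15],[0.07,-0.15,4.65,0,0,-0.06,10],[0.07,-0.15,4.65,0,0,-0.06,10],[0.07,-0.15,4.65,0,0,-0.06,10]]}' 100
```

```text
clock: 2.9
tcp_pos: [0.523, -0.1058, 0.0862]
orientation: [3.129, -0.283, 0.006]
contact_force: [-0.5, -0.9, 6.4]
grip_width: 0.0245
gripper_force: 98.5
```

```bash
python3 -m creep '{"rows":[[0,0,-0.3,0,0,0,10],[0,0,-1,0,0,0,10],[0,0,-2.2,0,0,0,10],[0,0,-3.6,0,0,0,10],[0,0,-4.8,0,0,0,10],[0,0,-5.2,0,0,0,10],[0,0,-5.2,0,0,0,10]]}' && python3 - <<'E'
from h import *
from bench import r,optics
f=optics.grab_frame("wrist");cv2.imwrite("pics/w2.png",f["color"])
o=r.get_obs();print(o["tcp_pos"],o["contact_force"],o["moment"],go(o,[.449,.178,.2],-10))
g=optics.grab_frame("scene");cv2.imwrite("pics/s2.png",g["color"])
c=cv2.resize(g["color"][130:280,270:430],None,fx=3,fy=3)
cv2.imwrite("pics/c2.png",np.hstack([cv2.resize(f["color"],(400,300)),c[:300,:400]]))
E
```

```text
clock: 3.78
tcp_pos: [0.5211, -0.1055, 0.2149]
orientation: [3.129, -0.283, 0.0]
contact_force: [0.1, -0.1, -4.2]
grip_width: 0.0247
gripper_force: 98.3
[ 0.5205856  -0.10543141  0.21394044] [-0.70249637  0.11705875 -2.87748187] [ 0.01709411  0.30090526 -0.00890482] [-4.849e+00 -1.064e+01  5.630e-01  1.000e-03  1.000e-02 -4.100e-02]
```

View pics/c2.png

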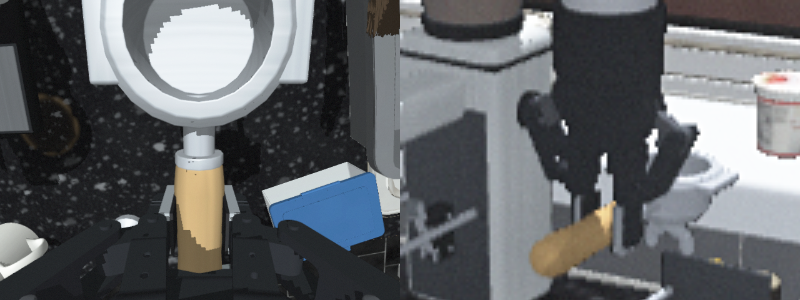

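The left half shows the collar level and square in front of the wrist camera. The right half shows the portafilter hanging freely in the grip above the rack.

```bash
python3 -m creep '{"rows":[[-0.9,-1.2,0,0,0,0,10],[-2.1,-3,0,0,0,0,10],[-3.2,-5,0,0,0,0,10],[-4.2,-7,0,0,0,0,10],[-4.8,-8.8,0,0,0,0,10],[-4.85,-10.2,0,0,0,0,10],[-4.85,-10.64,0,0,0,0,10],[-4.85,-10.64,0,0,0,0,10]]}' && python3 - <<'E'
from h import *
from bench import r,optics
import pickle
f=optics.grab_frame("wrist");t=optics.grab_frame("top");pickle.dump((f,t),open("w3.pkl","wb"))
o=r.get_obs();print(o["tcp_pos"],o["orientation"])
R=Ro.from_rotvec(o["orientation"])*Ro.from_euler('x',180,degrees=True)
P=lambda p:proj(f,o["tcp_pos"]+[0,0,.021]+R.apply([.0885+p[0],p[1],p[2]]))
print("pred collar front",P([-.041,0,.008]),"lugL",P([-.022,.046,.0]),"lugR",P([-.022,-.046,.0]), "handle ferrule",P([-.061,0,-.005]))
for n,X in (("L",[.5986,.1945,.145]),("R",[.5871,.118,.145])): print(n,proj(f,X))
cv2.imwrite("pics/w3.png",f["color"])
E
```

```text
clock: 4.88
tcp_pos: [0.4493, 0.1779, 0.2137]
orientation: [3.128, -0.281, -0.003]
contact_force: [-0.3, -0.1, -3.8]
grip_width: 0.024
gripper_force: 98.7
[0.44947444 0.17632938 0.21388756] [ 3.12715316e+00 -2.85281600e-01 -2.41191836e-03]
pred collar front [326.5990704  215.24981418] lugL [155.580997   139.78461979] lugR [497.24898246 140.73622992] handle ferrule [325.34428213 271.27704456]
L [220.93232798 -45.33006018]
R [398.44086034 -51.51094474]
```

View pics/w3.png

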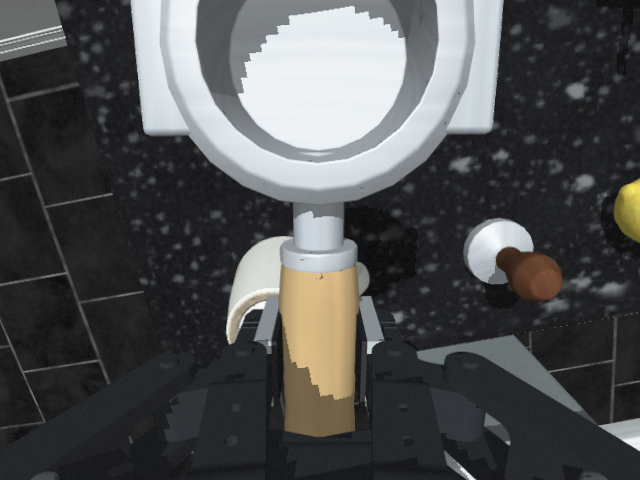

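The wrist view shows the portafilter held straight: lug corners at (146,133) and (494,133), collar front at (318,203), handle centred at ~(319,350). The mug is below the fingers at (270,285) but well lower. Next I'll lower to entry height.

```bash
python3 -m creep '{"rows":[[0,0,1.2,0,0,0,10],[0,0,2.6,0,0,0,10],[0,0,3.2,0,0,0,10],[0,0,3.2,0,0,0,10]]}' && python3 - <<'E'
from h import *
from bench import r,optics
import pickle
f=optics.grab_frame("scene");t=optics.grab_frame("top");w=optics.grab_frame("wrist");pickle.dump((f,t,w),open("w4.pkl","wb"))
o=r.get_obs();print(o["tcp_pos"],o["orientation"])
c=lambda I,x,y,k:cv2.resize(I[y:y+120,x:x+80],None,fx=k,fy=k,interpolation=cv2.INTER_CUBIC)
cv2.imwrite("pics/c4.png",np.hstack([c(f["color"],220,150,5),c(t["color"],200,180,5)]))
cv2.imwrite("pics/w4.png",w["color"])
R=Ro.from_rotvec(o["orientation"])*Ro.from_euler('x',180,degrees=True)
for p in ([0,0,.011],[-.022,.046,0],[-.022,-.046,0],[.022,-.046,0]):
    X=o["tcp_pos"]+[0,0,.021]+R.apply(np.array(p)+[.0885,0,0]); print(p,X,proj(f,X),proj(t,X))
E
```

```text
clock: 5.48
tcp_pos: [0.4494, 0.1769, 0.134]
orientation: [3.127, -0.284, -0.003]
contact_force: [-0.4, -0.5, -2.5]
grip_width: 0.0243
gripper_force: 98.6
[0.45073276 0.17822119 0.13585295] [-3.12780305e+00  2.83370932e-01 -3.09723013e-03]
[0, 0, 0.011] [0.53776904 0.16230717 0.16801896] [238.91659395 205.74149453] [237.29291033 257.79762358]
[-0.022, 0.046, 0] [0.52441692 0.21152078 0.1570307 ] [219.35255584 208.63059077] [216.41927682 264.46896494]
[-0.022, -0.046, 0] [0.50788282 0.12101878 0.15692472] [246.89754226 217.28824344] [256.31807315 270.97043758]
[0.022, -0.046, 0] [0.55116632 0.11311107 0.15700727] [259.50270135 211.27166848] [259.71374171 251.93017457]
```

View pics/c4.png

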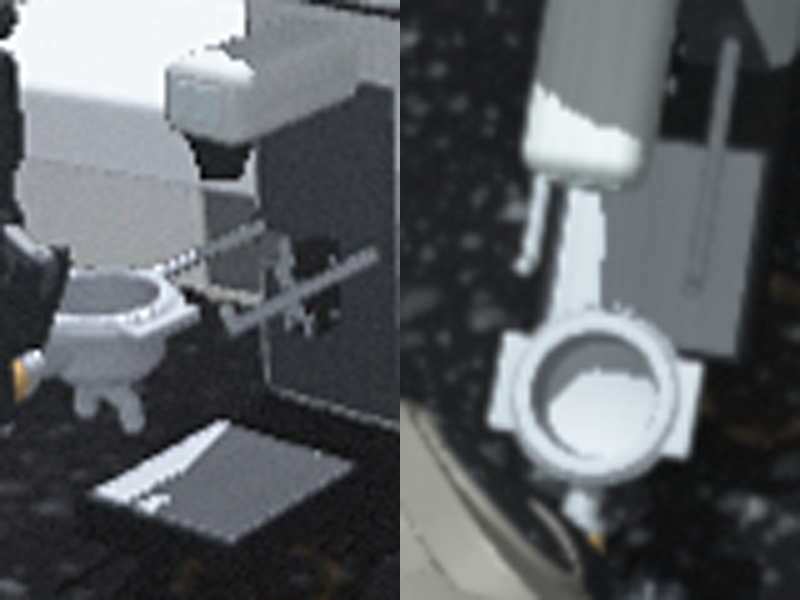

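The scene half shows the cup (rim ~(242,208)) in front of the fork tips (244,204 and 266,213). In the top half the rim centre is at (240,258.6), the lug corners at (218,266), (257,271), (260,253) and (221,246.4), and they look parallel to the fork.

```bash
python3 - <<'E'
from h import *
import pickle
np.set_printoptions(precision=4,suppress=True)
s,t,w=pickle.load(open("w4.pkl","rb"))
lug=np.mean([onz(t,p,.159) for p in ((218,266),(257,271),(260,253),(221,246.4))],0)
rim=onz(t,(240,258.6),.166)
L,R=onz(t,(225,233),.145),onz(t,(258.4,237.4),.145)
L2,R2=onz(t,(200+125/5,180+266/5),.145),onz(t,(200+293/5,180+287/5),.145)
for L,R in((L,R),(L2,R2)):
  m=(L+R)/2
  for yaw in (-9,-10.3):
    fx=np.array([np.cos(np.radians(yaw)),np.sin(np.radians(yaw)),0]);fy=np.array([-fx[1],fx[0],0])
    for o in (lug,rim): print(yaw,"pf rel seat x,y mm",1000*((o-m)@fx)-36,1000*((o-m)@fy))
print(lug,rim)
print("scene rim",onz(s,(242,208),.166), "right tip",onz(s,(266,212.6),.145),"left",onz(s,(242.8,204.8),.145))
E
```

```text
-9 pf rel seat x,y mm -92.39791962931832 -4.99054337501724
-9 pf rel seat x,y mm -91.41486047986022 -8.300346359547348
-10.3 pf rel seat x,y mm -92.27018120832808 -6.268777271119099
-10.3 pf rel seat x,y mm -91.21228448476006 -9.555425352371753
-9 pf rel seat x,y mm -92.19911782861561 -4.724108234615245
-9 pf rel seat x,y mm -91.2160586791575 -8.033911219145354
-10.3 pf rel seat x,y mm -92.0774752802613 -5.997900425870937
-10.3 pf rel seat x,y mm -91.01957855669329 -9.284548507123592
[0.5356 0.16   0.159 ] [0.536  0.1565 0.166 ]
scene rim [0.5329 0.1504 0.166 ] right tip [0.5748 0.1098 0.145 ] left [0.5941 0.1904 0.145 ]
```

```bash
python3 -m creep '{"rows":[[0,-0.2,-0.2,0,0,0,10],[0.8,-0.2,-0.2,0,0,0,10],[1.6,-0.2,-0.2,0,0,0,10],[2.1,-0.2,-0.2,0,0,0,10],[2.2,-0.2,-0.2,0,0,0,10],[2.2,-0.2,-0.2,0,0,0,10]]}' && python3 - <<'E'
from h import *
from bench import r,optics
import pickle
f=optics.grab_frame("scene");t=optics.grab_frame("top");w=optics.grab_frame("wrist");pickle.dump((f,t,w),open("w5.pkl","wb"))
o=r.get_obs();print(o["tcp_pos"],o["contact_force"])
c=lambda I,x,y,k:cv2.resize(I[y:y+100,x:x+66],None,fx=k,fy=k,interpolation=cv2.INTER_CUBIC)
cv2.imwrite("pics/c5.png",np.hstack([c(f["color"],225,160,6),c(t["color"],208,190,6)]))
E
```

```text
clock: 6.38
tcp_pos: [0.5045, 0.1731, 0.1395]
orientation: [3.129, -0.283, -0.001]
contact_force: [-0.9, 0.2, -4.3]
grip_width: 0.0245
gripper_force: 98.8
[0.50410537 0.17320544 0.13961423] [-0.21923591 -0.84100291 -4.31994275]
```

View pics/c5.png

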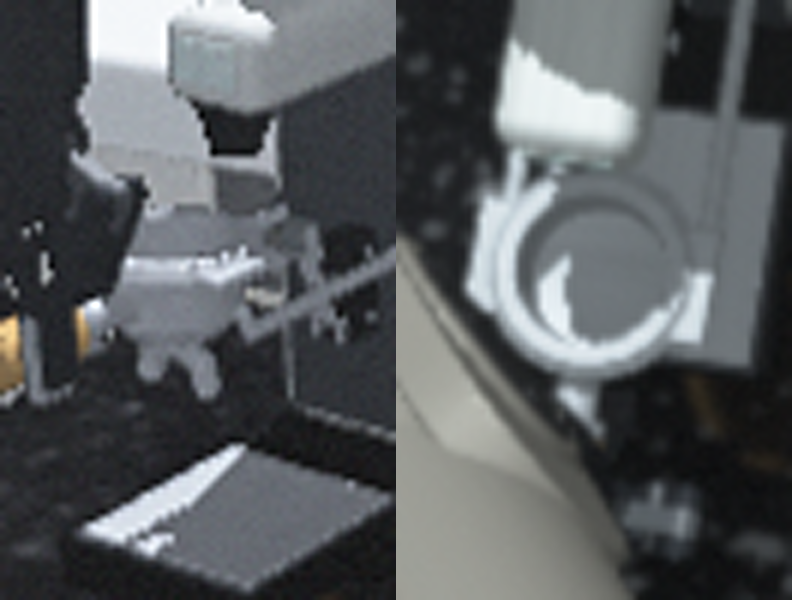

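The portafilter is above the fork tips. In the top half the rim centre is at ~(240.7,235.8), the left lug's outer edge at (221.7,230.5) and the right lug's at (259.8,238.3). In the scene half the lugs stand above the right tip (266,213).

```bash
python3 - <<'E'
from h import *
import pickle
s,t,w=pickle.load(open("w5.pkl","rb"))
q=lambda u,v:(208+(u-396)/6,190+v/6)
z=.1396+.021
m=(onz(t,(225,233.1),.145)+onz(t,(258.5,237.4),.145))/2
for yaw in (-9,-10.3):
    fx=np.array([np.cos(np.radians(yaw)),np.sin(np.radians(yaw)),0]);fy=np.array([-fx[1],fx[0],0])
    rim=onz(t,q(592,275),z+.010)
    l,rr=onz(t,q(478,243),z+.004),onz(t,q(708,290),z+.004); print(np.linalg.norm(l-rr))
    lug=(l+rr)/2
    for o in (lug,rim): print(yaw,1000*((o-m)@fx)-36,1000*((o-m)@fy))
    # rail axes
    rl=onz(t,q(517,165),.135);r2=onz(t,q(730,100),.135); print("rails y",1000*((rl-m)@fy),1000*((r2-m)@fy))
E
```

```text
0.08924488255553938
-9 -36.48108655007117 -1.1238578138386595
-9 -40.373613681270676 -2.370546597380015
rails y 39.85049032229799 -38.617766186426635
0.08924488255553938
-10.3 -36.45546538576727 -1.1344831143536076
-10.3 -40.31870657247842 -2.469162073291208
rails y 40.7057055858755 -36.902648581857875
```

```bash
python3 -m creep '{"rows":[[0.5,-0.04,0,0,0,-0.1,10],[1,-0.04,0,0,0,-0.1,10],[1.3,-0.04,0,0,0,-0.1,10],[1.3,-0.04,0,0,0,-0.1,10],[1.3,-0.04,0.3,0,0,-0.1,10],[1.3,-0.04,0.55,0,0,-0.1,10],[1.3,-0.04,0.7,0,0,-0.1,10],[1.3,-0.04,0.8,0,0,-0.1,10],[1.3,-0.04,0.8,0,0,-0.1,10]]}'
```

```text
clock: 7.65
tcp_pos: [0.5368, 0.1682, 0.1195]
orientation: [3.131, -0.261, -0.0]
contact_force: [-0.1, 0.2, -3.2]
grip_width: 0.0242
gripper_force: 98.7
```

```bash
python3 -m creep '{"rows":[[0,0,0.06,0,0,0,10],[0,0,0.12,0,0,0,10],[0,0,0.12,0,0,0,10]]}'; python3 -m creep '{"rows":[[0,0,0.06,0,0,0,10],[0,0,0.06,0,0,0,10]]}';python3 -m creep '{"rows":[[0,0,0.06,0,0,0,10],[0,0,0.06,0,0,0,10]]}'; python3 - <<'E'
from bench import r
import numpy as np
o=[r.get_obs() for _ in range(1)][0];print(o["contact_force"],o["moment"],o["tcp_pos"])
E
```

```text
clock: 8.02
tcp_pos: [0.5372, 0.1683, 0.1171]
orientation: [-3.131, 0.261, -0.001]
contact_force: [-1.2, -0.7, 0.3]
grip_width: 0.0243
gripper_force: 99.4
clock: 8.28
tcp_pos: [0.5374, 0.1684, 0.1162]
orientation: [-3.131, 0.261, -0.002]
contact_force: [-4.0, -1.7, 8.6]
grip_width: 0.0246
gripper_force: 100.4
clock: 8.52
tcp_pos: [0.5376, 0.1684, 0.1155]
orientation: [-3.131, 0.261, -0.003]
contact_force: [-7.1, -2.7, 13.5]
grip_width: 0.0247
gripper_force: 101.3
[-7.11731716 -2.7047305  13.52935601] [-0.67223131  0.45348006 -0.15838657] [0.53755021 0.16840817 0.11549801]
```

```bash
python3 -m creep '{"rows":[[0,0,-0.07,0,0,0,10],[0,0,-0.12,0,0,0,10],[0,0,-0.12,0,0,0,10]]}'; python3 - <<'E'
from h import *
from bench import r,optics
import pickle
o=r.get_obs();print(o["contact_force"],o["moment"],o["tcp_pos"])
s=optics.grab_frame("scene");t=optics.grab_frame("top");w=optics.grab_frame("wrist");pickle.dump((s,t,w),open("w6.pkl","wb"))
c=lambda I,x,y,W,H,k:cv2.resize(I[y:y+H,x:x+W],None,fx=k,fy=k,interpolation=cv2.INTER_CUBIC)
cv2.imwrite("pics/c6.png",np.vstack([np.hstack([c(s["color"],230,165,64,50,6),c(t["color"],208,180,66,50,6)]),np.hstack([c(w["color"],0,0,640,480,.6)[:,:384],c(w["color"],60,0,520,288,1)[:,60:456]])])[:600,:784])
E
```

```text
clock: 8.9
tcp_pos: [0.5373, 0.1683, 0.1169]
orientation: [-3.13, 0.261, -0.001]
contact_force: [-0.7, -0.4, 3.0]
grip_width: 0.0241
gripper_force: 99.4
[-0.74353843 -0.39532351  3.01323075] [-0.18367243  0.06497981 -0.08936643] [0.53727664 0.16832136 0.11688621]
```

View pics/c6.png

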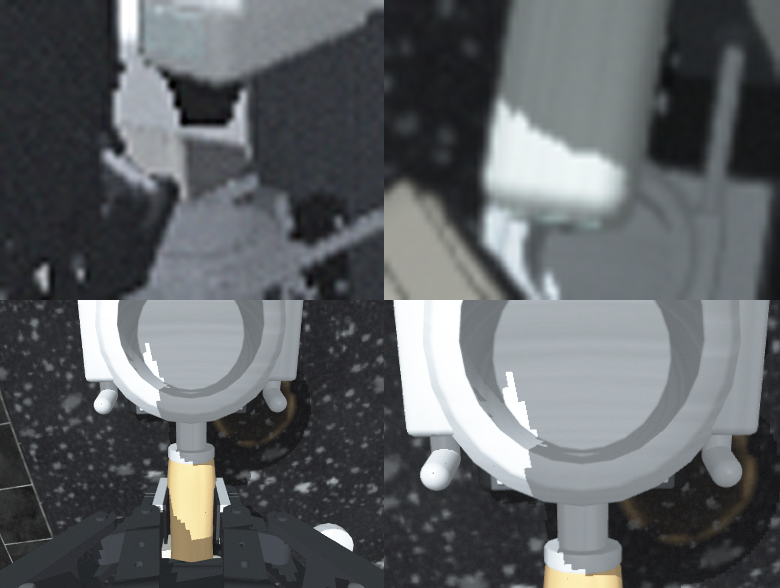

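The last picture's wrist view shows both tips (171,170) and (460,168) just in front of the lugs' front edges (y≈133). The lugs are centred between them, so the portafilter hangs behind the tips about 4 mm in front of the seat. Next I'll relieve the load and slide in while reading the force.

```bash
cat > st.py <<'E'
from bench import r
import numpy as np
o=r.get_obs();a=np.radians(-9.5);fx=np.array([np.cos(a),np.sin(a),0])
print("adv %.2f lat %.2f z %.2f  F %.2f Fz %.2f"%(1000*(o["tcp_pos"]@fx-.5021),1000*(o["tcp_pos"]@[-fx[1],fx[0],0]-.2547),1000*o["tcp_pos"][2],o["contact_force"]@fx,o["contact_force"][2]),np.round(o["moment"],2))
E
python3 -m creep '{"rows":[[0,0,-0.04,0,0,0,10],[0,0,-0.04,0,0,0,10]]}' >/dev/null; python3 st.py
python3 -m creep '{"rows":[[0.06,0,0,0,0,0,10],[0.06,0,0,0,0,0,10]]}'>/dev/null; python3 st.py
python3 -m creep '{"rows":[[0.06,0,0,0,0,0,10],[0.06,0,0,0,0,0,10]]}'>/dev/null; python3 st.py
python3 -m creep '{"rows":[[0.06,0,0,0,0,0,10],[0.06,0,0,0,0,0,10]]}'>/dev/null; python3 st.py
```

```text
adv -0.19 lat -0.17 z 117.42  F 1.12 Fz -0.81 [ 0.11 -0.14  0.08]
adv 0.65 lat -0.27 z 117.35  F -1.94 Fz -0.06 [0.16 0.39 0.  ]
adv 2.77 lat -0.30 z 117.51  F -0.08 Fz -1.81 [0.12 0.25 0.06]
adv 4.47 lat -0.35 z 117.60  F 0.46 Fz -1.94 [-0.02  0.17  0.03]
```

```bash

python3 -m creep '{"rows":[[0.05,0,0,0,0,0,10],[0.05,0,0,0,0,0,10]]}'>/dev/null; python3 st.py
python3 -m creep '{"rows":[[0.05,0,0,0,0,0,10],[0.05,0,0,0,0,0,10]]}'>/dev/null; python3 st.py
python3 -m creep '{"rows":[[0.05,0,0,0,0,0,10],[0.05,0,0,0,0,0,10]]}'>/dev/null; python3 st.py
```

```text
adv 5.29 lat -0.32 z 117.56  F -0.95 Fz -1.64 [ 0.08  0.42 -0.01]
adv 6.31 lat -0.35 z 117.49  F -3.99 Fz -1.27 [ 0.09  0.69 -0.02]
adv 7.74 lat -0.31 z 117.53  F -3.42 Fz -2.23 [ 0.07  0.83 -0.02]
```

```bash

python3 -m creep '{"rows":[[0.05,0,0,0,0,0,10],[0.05,0,0,0,0,0,10]]}'>/dev/null; python3 st.py
python3 -m creep '{"rows":[[0.05,0,0,0,0,0,10],[0.05,0,0,0,0,0,10],[0.05,0,0,0,0,0,10]]}'>/dev/null; python3 st.py
python3 -m creep '{"rows":[[0.04,0,0,0,0,0,10],[0.04,0,0,0,0,0,10],[0.04,0,0,0,0,0,10]]}'>/dev/null; python3 st.py
```

```text
adv 9.07 lat -0.29 z 117.53  F -3.87 Fz -2.46 [ 0.08  0.95 -0.  ]
adv 10.34 lat -0.27 z 117.57  F -4.43 Fz -2.05 [ 0.06  1.01 -0.04]
adv 11.26 lat -0.25 z 117.56  F -5.58 Fz -2.51 [ 0.08  1.08 -0.05]
```

```bash

python3 -m creep '{"rows":[[0.06,0,0,0,0,0,10],[0.06,0,0,0,0,0,10],[0.06,0,0,0,0,0,10]]}'>/dev/null; python3 st.py; for i in 1 2 3; do python3 -m creep '{"rows":[[0,0,0,0,0,0,10]]}'>/dev/null; python3 st.py;done
```

```text
adv 12.62 lat -0.26 z 117.55  F -5.52 Fz -2.20 [ 0.13  1.16 -0.06]
adv 12.64 lat -0.27 z 117.58  F -5.43 Fz -1.65 [ 0.16  1.23 -0.09]
adv 12.61 lat -0.28 z 117.54  F -6.36 Fz -2.18 [ 0.15  1.25 -0.05]
adv 12.62 lat -0.26 z 117.54  F -5.44 Fz -2.58 [ 0.14  1.18 -0.06]
```

```bash

python3 -m creep '{"rows":[[0.04,0,0,0,0,0,10],[0.04,0,0,0,0,0,10],[0.04,0,0,0,0,0,10]]}'>/dev/null; python3 st.py; python3 -m creep '{"rows":[[0,0,0,0,0,0,10]]}'>/dev/null; python3 st.py
python3 -m creep '{"rows":[[-0.1,0,0,0,0,0,10],[-0.2,0,0,0,0,0,10],[-0.2,0,0,0,0,0,10]]}'>/dev/null; python3 st.py
python3 -m creep '{"rows":[[-0.1,0,0,0,0,0,10],[-0.12,0,0,0,0,0,10],[-0.12,0,0,0,0,0,10]]}'>/dev/null; python3 st.py
```

```text
adv 13.37 lat -0.28 z 117.50  F -6.12 Fz -1.87 [ 0.16  1.31 -0.03]
adv 13.37 lat -0.26 z 117.50  F -5.84 Fz -1.85 [ 0.17  1.35 -0.09]
adv 8.92 lat -0.23 z 117.71  F -4.42 Fz -4.08 [ 0.1   0.96 -0.  ]
adv 6.24 lat -0.22 z 117.78  F -2.63 Fz -2.81 [ 0.06  0.68 -0.01]
```

```bash

python3 -m creep '{"rows":[[-0.1,0,0,0,0,0,10],[-0.22,0,0,0,0,0,10],[-0.22,0,0.03,0,0,0,10],[-0.22,0,0.05,0,0,0,10],[-0.22,0,0.05,0,0,0,10]]}'>/dev/null; python3 st.py
```

```text
adv 0.66 lat 0.04 z 116.89  F -2.80 Fz 2.33 [-0.09  0.39 -0.07]
```

```bash

python3 -m creep '{"rows":[[0,0,0,0,0,0,26],[0,0,0,0,0,0,32],[0,0,0,0,0,0,45],[0,0,0,0,0,0,55],[0,0,0,0,0,0,60],[0,0,0,0,0,0,60],[0,0,-0.4,0,0,0,60],[0,0,-1.5,0,0,0,60],[0,0,-3,0,0,0,60],[0,0,-4,0,0,0,60]]}'; python3 -m creep '{"rows":[[0,0,-0.5,0,0,0,60],[0,0,-0.5,0,0,0,60]]}' ; python3 st.py
python3 - <<'E'
from h import *
from bench import r,optics
import pickle
w=optics.grab_frame("wrist");s=optics.grab_frame("scene");t=optics.grab_frame("top");pickle.dump((s,t,w),open("w7.pkl","wb"))
hsv=cv2.cvtColor(w["color"],cv2.COLOR_BGR2HSV)
m=cv2.inRange(hsv,(8,50,60),(24,200,255)); m[:,:250]=0;m[:,400:]=0
k,l,st,ce=cv2.connectedComponentsWithStats(m); i=1+st[1:,4].argmax(); print(st[i],ce[i])
p=np.argwhere(l==i)
for y in range(st[i][1]+6,st[i][1]+st[i][3]-15,25):
    x=p[p[:,0]==y][:,1]; print(y,x.min(),x.max(), np.linalg.norm(onz(w,(x.min(),y),.125)-onz(w,(x.max(),y),.125)), onz(w,((x.min()+x.max())/2,y),.125))
E
```

```text
clock: 15.68
tcp_pos: [0.5382, 0.1684, 0.2189]
orientation: [-3.13, 0.261, -0.003]
contact_force: [-0.4, 0.4, -0.7]
grip_width: 0.0598
gripper_force: 0.0
clock: 15.92
tcp_pos: [0.538, 0.1682, 0.2297]
orientation: [-3.13, 0.261, -0.002]
contact_force: [0.5, -0.1, -0.1]
grip_width: 0.0601
gripper_force: 0.0
adv 0.78 lat -0.02 z 229.66  F 0.55 Fz -0.08 [-0.03  0.    0.  ]
[ 296  204   46  167 6785] [319.13986735 283.98658806]
210 297 340 0.025413767922605152 [0.5617819  0.16477968 0.125     ]
235 297 341 0.026439585406634013 [0.54671009 0.16701347 0.125     ]
260 298 340 0.025674374786850074 [0.53117386 0.1696249  0.125     ]
285 299 339 0.02488993882727986 [0.51508263 0.17232957 0.125     ]
310 298 340 0.026620260568323503 [0.49839075 0.17513514 0.125     ]
335 298 341 0.027779167195931577 [0.48099429 0.17773158 0.125     ]
```

```bash
python3 -c "
from bench import r
print(r.hand_in())"
```

```text
the job is handed in; nothing more can be done
None
```

I handed the job in at about 16 s: the portafilter hangs level in the grinder's fork, handle to the front, about 3–4 mm clear of the switch roller. The lever was pressed about 9 mm, past the 6 mm click and short of the 14 mm damage point; I judged that and the release from force and position readings, as the switch state can't be read directly.

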